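# Lock out the vacuum pump with snap hooks

### The arm

A 6-joint arm with a two-finger parallel gripper is mounted at the origin on a cart in front of the work surface, level with it; the furniture and walls round the work are solid. World frame = base frame: x ahead of the robot, y to its left, z up, the work surface at z = 0. Lengths are in mm, angles in rad, forces in N, time in s.
With the tool pointing down it reaches from about 275 to 750 mm from the base axis. Payload 10.2 kg.
Tool frame: the origin (TCP) lies at the very end of the fingers, on their centre line; the grasp point (between the pads) lies 19 mm behind it; z points along the fingers, y is the line along which they close (so a half turn about z gives the same grasp; the last joint's range is limited). The gripper opens to 85 mm and grips with 20 to 120 N. Pads are 22 mm wide; open, the fingers measure 114 mm over their backs; the gripper's body (76 mm by 85 mm) begins 54 mm behind the grasp point. The pads swing forward as they close: fully open they stand 13 mm farther back than shut.
Start: joints at [1.008, 0.313, 1.498, -0, 1.331, -0.223], TCP at [174.995, 494.983, 231.294] pointing down, gripper open.
Joint ranges: [-2.94, 2.94], [-0.97, 2.17], [0.19, 2.56], [-1.23, 4.37], [0.02, 3.11], [-2.88, 2.88]. Speed limits (rad/s): [2.39, 2.39, 3.01, 3.14, 3.14, 3.14].

### API

Orientations are given as a unit quaternion [w, x, y, z].
In Python, from rig import telemetry, optics, ctrl gives the robot as it stands.
- The arm moves only by the tool servo_tool, never from a script. Its argument "deltas" is a list of rows, each a list of 3 entries, a list of its own where there are three numbers: the shift along the tool's x, y, z in units of 20 cm (1.0 is 20 cm), then the turn, a rotation vector about the tool's x, y, z in units of 90 degrees (1.0 is 90 degrees), then the opening, from 0 (shut) to 1 (fully open). A call has 1 to 8 rows; each row shifts and turns the commanded pose from where the row before left it, along the tool's axes as they then stand; what a row does not reach is not made up. A row lasts 1/10 s, in which the tool goes at most 50 mm and 8.59 degrees, less where a joint would pass 70% of its speed; a pose out of reach is approached as far as the arm can. A call with a number of a shift or a turn outside -1 to 1 is refused whole. A call with a gripper value outside its range is refused whole. The fingers move at their own pace and stop on an object; "squeeze" is the grip in N (left out, the last holds). Time passes only in rows, so rows that do not move let the fingers close. It gives the time, the measured TCP pose, the force, the opening and the grip force at its end, in the units of the state.
- telemetry.sense(): the state, without advancing time (a new reading comes with each control period).
- optics.capture(name): name is "scene" or "top" or "wrist"; returns the picture (420x560x3 uint8, blue, green, red); there is no depth.
- optics.camera_model(name): a dict with "vfov" (degrees; the focal length in pixels is half the picture's height over the tangent of half this angle, whatever the lens; pixels are square), "cx", "cy" (the principal point, pixels), "dist" ([k1, k2, p1, p2, k3] as OpenCV has them; the pictures are not rectified), "R" (3x3) and "t" (3): a world point X has camera coordinates R X + t; the wrist camera has in their place "mount" (4x4, takes a point from camera to tool coordinates, whose origin is the TCP and whose axes are the flange's). Camera axes: x right, y down, z forward; pixel columns grow to the right and rows downward; lengths in mm; the calibration is good to about 2 mm. A picture is of the moment at which its call begins: read the wrist's pose just before it. camera_model takes no time and is no camera call.
- ctrl.finish_job(): hands the job in; it is judged then, once.
The state is a dict: "time_s": time; "joints": joint angles; "dq": joint speeds; "tau": joint torques, N m; "eef_pos": TCP position; "ee_rot": TCP orientation; "force": force on the tool from outside, world axes, zero at the start; "wrist_torque": the same for the moment, N m; "grip_width": opening from 0.0 (shut) to 1.0 (fully open); "grip_force": force on a finger pad.
Only numpy, scipy, OpenCV 4.12 (cv2) and the standard library are available. Lean on these libraries where they do the work, as an engineer would, in place of code of your own. Each camera call takes 0.05 s, during which the arm holds its last target. There are 200 camera calls.

### The job

Lock out the vacuum pump for service: first turn the red isolator lever from ON (green mark) to OFF (red mark), then snap every lockout hook that lies on the bench onto the eye of its own colour, pushing its sprung gate over either leg so that it shuts again behind the leg, and leave the hook lying there, handle down on the bench. Only when all are on, prove the pump dead by turning the black test lever to its red mark and then back to its green mark. The isolator must stay off, and the other things on the bench stay where they are.

Things in the scene. Friction and masses are not known exactly. Their poses are not given: they have to be found in the camera images.
- red_hook_grip (a point): Loose red lockout snap hook, 0.13 kg, lying flat on the bench; may be absent. Point: centre of its red handle block, 34 (x) x 20 (y) x 28 mm high, 14 mm above the underside; grasp it across y. x points from the handle through the steel loop to the mouth, z up. Loop: 10 mm bar, 1 to 11 mm above the underside, inside x +16 to +70 mm, y -15 to +15; outside 50 mm wide, nose ends at x +87.
- red_hook_gate (a joint): Sprung gate of the red hook, rad: 0 shut, to 1.9 swung inward. It closes the mouth in front, from its pivot at (+60, -20) mm off the handle centre to the nose tip at (+82, +12); mouth free y -15 to +7. Move the hook along +x with an eye leg at about y = -4 mm: 1 to 4 N swing the gate in; once the leg is nearer than x = +26 the gate springs shut behind it.
- red_eye_left (a point): Left leg (+y in the plate's own frame) of the red eye: steel, 8 mm round bar bent to an upside-down U, fixed on a red plate 52 x 72 x 10 mm on the bench. Legs upright, 50 mm apart along the plate's own y, free from 12 to 55 mm above the bench; eye top at 68 mm. This point: on the leg's axis, 30 mm above the bench. A hook on either leg counts.
- red_eye_right (a point): Right leg (-y in the plate's own frame) of the red eye: steel, 8 mm round bar bent to an upside-down U, fixed on a red plate 52 x 72 x 10 mm on the bench. Legs upright, 50 mm apart along the plate's own y, free from 12 to 55 mm above the bench; eye top at 68 mm. This point: on the leg's axis, 30 mm above the bench. A hook on either leg counts.
- blue_hook_grip (a point): Loose blue lockout snap hook, 0.13 kg, lying flat on the bench; may be absent. Point: centre of its blue handle block, 34 (x) x 20 (y) x 28 mm high, 14 mm above the underside; grasp it across y. x points from the handle through the steel loop to the mouth, z up. Loop: 10 mm bar, 1 to 11 mm above the underside, inside x +16 to +70 mm, y -15 to +15; outside 50 mm wide, nose ends at x +87.
- blue_hook_gate (a joint): Sprung gate of the blue hook, rad: 0 shut, to 1.9 swung inward. It closes the mouth in front, from its pivot at (+60, -20) mm off the handle centre to the nose tip at (+82, +12); mouth free y -15 to +7. Move the hook along +x with an eye leg at about y = -4 mm: 1 to 4 N swing the gate in; once the leg is nearer than x = +26 the gate springs shut behind it.
- blue_eye_left (a point): Left leg (+y in the plate's own frame) of the blue eye: steel, 8 mm round bar bent to an upside-down U, fixed on a blue plate 52 x 72 x 10 mm on the bench. Legs upright, 50 mm apart along the plate's own y, free from 12 to 55 mm above the bench; eye top at 68 mm. This point: on the leg's axis, 30 mm above the bench. A hook on either leg counts.
- blue_eye_right (a point): Right leg (-y in the plate's own frame) of the blue eye: steel, 8 mm round bar bent to an upside-down U, fixed on a blue plate 52 x 72 x 10 mm on the bench. Legs upright, 50 mm apart along the plate's own y, free from 12 to 55 mm above the bench; eye top at 68 mm. This point: on the leg's axis, 30 mm above the bench. A hook on either leg counts.
- yellow_hook_grip (a point): Loose yellow lockout snap hook, 0.13 kg, lying flat on the bench; may be absent. Point: centre of its yellow handle block, 34 (x) x 20 (y) x 28 mm high, 14 mm above the underside; grasp it across y. x points from the handle through the steel loop to the mouth, z up. Loop: 10 mm bar, 1 to 11 mm above the underside, inside x +16 to +70 mm, y -15 to +15; outside 50 mm wide, nose ends at x +87.
- yellow_hook_gate (a joint): Sprung gate of the yellow hook, rad: 0 shut, to 1.9 swung inward. It closes the mouth in front, from its pivot at (+60, -20) mm off the handle centre to the nose tip at (+82, +12); mouth free y -15 to +7. Move the hook along +x with an eye leg at about y = -4 mm: 1 to 4 N swing the gate in; once the leg is nearer than x = +26 the gate springs shut behind it.
- yellow_eye_left (a point): Left leg (+y in the plate's own frame) of the yellow eye: steel, 8 mm round bar bent to an upside-down U, fixed on a yellow plate 52 x 72 x 10 mm on the bench. Legs upright, 50 mm apart along the plate's own y, free from 12 to 55 mm above the bench; eye top at 68 mm. This point: on the leg's axis, 30 mm above the bench. A hook on either leg counts.
- yellow_eye_right (a point): Right leg (-y in the plate's own frame) of the yellow eye: steel, 8 mm round bar bent to an upside-down U, fixed on a yellow plate 52 x 72 x 10 mm on the bench. Legs upright, 50 mm apart along the plate's own y, free from 12 to 55 mm above the bench; eye top at 68 mm. This point: on the leg's axis, 30 mm above the bench. A hook on either leg counts.
- isolator_axis (a point): Turning axis (upright) of the pump isolator, at mid-height of its lever, 81 mm above the bench, on a grey box 100 x 100 x 60 mm fixed to the bench. Own x, y are the box's: at joint 0 the lever points along the box's -x, at 1.57 along its +y.
- isolator_tip (a point): Point on the red lever of the pump isolator, 8 mm in from its end and 77 mm from the axis, at mid-height of the lever; the lever is 14 mm wide and 22 mm high, its underside 10 mm above the box.
- isolator (a joint): Angle of the lever of the pump isolator, rad, growing clockwise seen from above: 0 = ON (green mark), 1.57 = OFF (red mark). It snaps over: past half-way (0.785) it runs to the nearer end by itself; about 0.1 N m turns it.
- tester_axis (a point): Turning axis (upright) of the test switch, at mid-height of its lever, 71 mm above the bench, on a grey box 76 x 76 x 50 mm fixed to the bench. Own x, y are the box's: at joint 0 the lever points along the box's -x, at 1.57 along its +y.
- tester_tip (a point): Point on the black lever of the test switch, 8 mm in from its end and 57 mm from the axis, at mid-height of the lever; the lever is 14 mm wide and 22 mm high, its underside 10 mm above the box.
- tester (a joint): Angle of the lever of the test switch, rad, growing clockwise seen from above: 0 = rest (green mark), 1.57 = TEST (red mark). It snaps over: past half-way (0.785) it runs to the nearer end by itself; about 0.1 N m turns it.
- filter_box: Bystander, loose: small white carton, 40 x 62 x 24 mm; origin at the centre of its underside. Leave alone.
- white_bottle: Bystander, loose: white sample bottle with white cap, 54 mm across, 103 mm high; origin at the centre of its underside. Leave alone.
- tape: Bystander, loose: roll of tape, 100 mm across, 25 mm high; origin at the centre of its underside. Leave alone.
- marker: Bystander, loose: red and white marker pen, 135 mm long; origin at the centre of its underside. Leave alone.
Things that resemble listed ones, but are neither listed nor needed, are in the scene too. What is shaped like the part that bears yellow_eye_left but orange is not meant.

How it is judged:
By the outcome, as a careful person would: the job done as asked, in the order asked, and still so for the second after the job is handed in, with the robot touching nothing.
Of red_hook, blue_hook, yellow_hook only 2 to 3 are there at a start; the rules pass over those that are not, and their reading is None.
At some moment in a run one of red_hook, blue_hook, yellow_hook may be knocked a few centimetres aside while the robot is not near it.
Once in a run the grip may slacken for a moment while it holds something.
It also fails if it takes over 200 s, if anything falls off the work surface, if the arm or the gripper's body presses on something with over 40 N, if the wrist force passes 120 N, or if a joint passes its speed limit or range.

## Working session

There is one attempt and no reset: what is moved stays moved. The work goes in short steps, Python scripts to look and compute and a tool call to move; the robot and the scene stay as the last step left them, time stands still between calls to the robot, and variables do not carry over. Pictures are saved under pics/ and viewed, at most 14 in all, crops included, and the job is handed in when it is done.

Besides the shell and the picture viewer there is one more tool, called after "Call:" as name(argument=value, ...), one argument or row to a line, values as JSON. servo_tool: Moves the arm, as the interface text tells. Its arguments: {"type":"object","properties":{"deltas":{"type":"array"},"squeeze":{"type":"number"}},"required":["deltas"]}

```bash
ls; mkdir -p pics
python3 - <<'E'
from rig import telemetry, optics
import cv2
print(telemetry.sense())
for n in("scene","top"):
    cv2.imwrite(f"pics/{n}0.png",cv2.resize(optics.capture(n),None,fx=1.42,fy=1.42,interpolation=cv2.INTER_CUBIC))
for n in("scene","top","wrist"): print(n,optics.camera_model(n))
E
```

```text
pics
{'time_s': 0.0, 'joints': array([ 1.00758648e+00,  3.13500723e-01,  1.49841600e+00,  2.02534988e-05,
        1.33099161e+00, -2.23413449e-01]), 'dq': array([ 5.44148608e-04,  3.03002776e-04, -6.83545804e-05,  1.01965289e-03,
        9.69626013e-05,  6.22921534e-05]), 'tau': array([ 4.69737079e-04, -4.12266004e+01, -2.59748268e+01, -1.18345897e-04,
        4.03627098e-03, -2.30954191e-05]), 'eef_pos': array([174.85944323, 494.76527914, 230.71705309]), 'ee_rot': array([-2.61200643e-04,  1.69084357e-01,  9.85601363e-01, -6.03840034e-04]), 'force': array([-0.3564166,  0.3334089,  0.5733694]), 'wrist_torque': array([ 0.05339934, -0.03082182,  0.02663172]), 'grip_force': 0.0, 'grip_width': 1.0003039353905057}
scene {'vfov': 42.32897327653033, 'cx': 269.7933401370793, 'cy': 207.21402233034541, 'dist': array([-0.22152044,  0.        ,  0.        ,  0.        ,  0.        ]), 'R': array([[-0.6448032 , -0.76417713,  0.01619129],
       [-0.48444933,  0.39220396, -0.781975  ],
       [ 0.59121712, -0.51206383, -0.62309947]]), 't': array([ 559.94025332,  257.62178857, 1182.58276129])}
top {
[... 184 characters left out ...]
, -0.9999935 , -0.00257105],
       [-0.98784603, -0.00209632, -0.15542147],
       [ 0.15541507,  0.00293249, -0.98784491]]), 't': array([ 221.96982989,  607.94726798, 1290.09680605])}
wrist {'vfov': 68.6269189253793, 'cx': 281.1843513807511, 'cy': 211.393295931904, 'dist': array([-0.01762781,  0.        ,  0.        ,  0.        ,  0.        ]), 'mount': array([[ 3.66690978e-04, -9.49863439e-01, -3.12664857e-01,
         8.21514707e+01],
       [ 9.99999906e-01,  2.76435205e-04,  3.32993128e-04,
        -1.62022768e-01],
       [-2.29866424e-04, -3.12664950e-01,  9.49863451e-01,
        -1.43531352e+02],
       [ 0.00000000e+00,  0.00000000e+00,  0.00000000e+00,
         1.00000000e+00]])}
```

View pics/scene0.png

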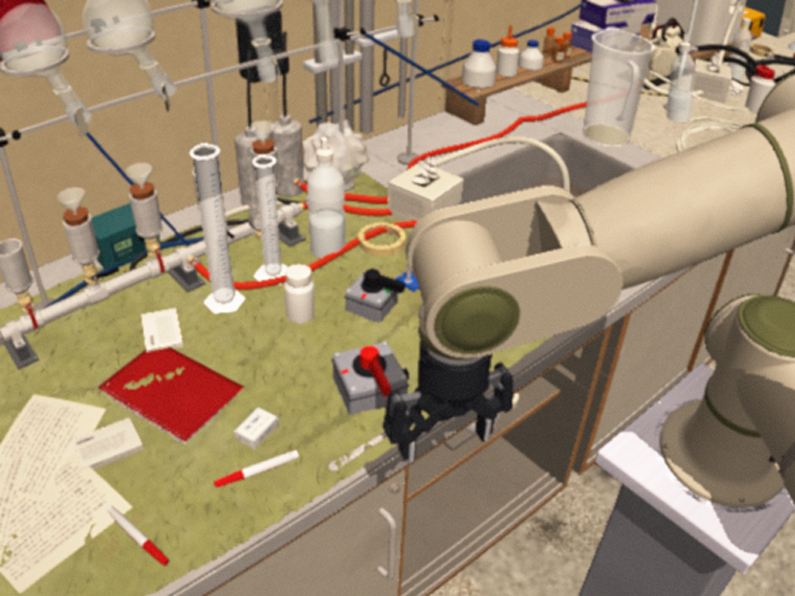

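View pics/top0.png

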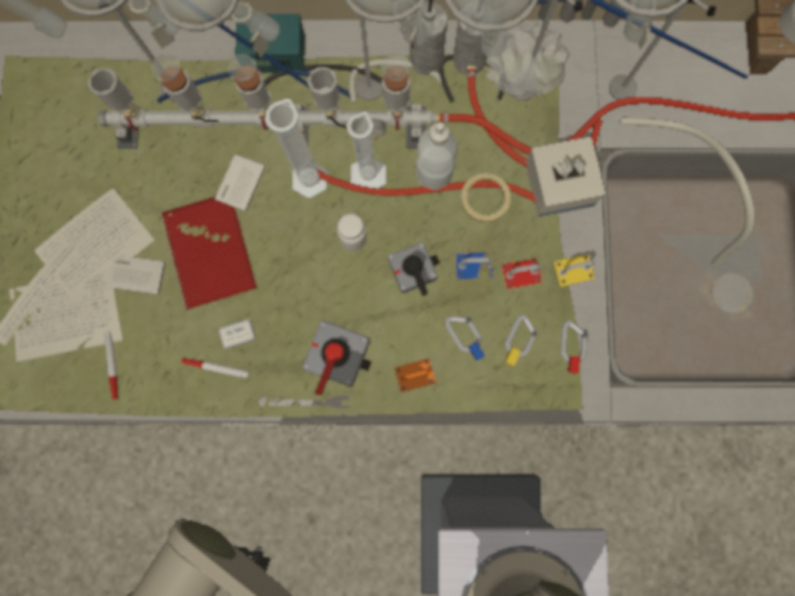

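The scene view is mostly hidden by the arm. The top view (1.42x) shows:
- **Eyes:** blue (470,265), red (521,273), yellow (575,270). The orange decoy is at (415,375).
- **Hooks, all three present:** blue handle (476,350), yellow (513,356), red (573,365).
- **Levers:** isolator (333,352), tester (412,265).

Next is an enlarged crop.

```bash
cat > h.py <<'E'
import numpy as np, cv2
from scipy.spatial.transform import Rotation as Rn
from rig import telemetry, optics
def K(m): f=210/np.tan(np.radians(m["vfov"]/2)); return np.array([[f,0,m["cx"]],[0,f,m["cy"]],[0,0,1]])
def pose(s):
    q=s["ee_rot"]; T=np.eye(4); T[:3,:3]=Rn.from_quat([q[1],q[2],q[3],q[0]]).as_matrix(); T[:3,3]=s["eef_pos"]; return T
def cam(name,T=None):
    m=optics.camera_model(name)
    if name=="wrist":
        C=T@m["mount"]; R=C[:3,:3].T; return K(m),m["dist"],R,-R@C[:3,3]
    return K(m),m["dist"],np.array(m["R"]),np.array(m["t"])
def onz(c,px,z):
    k,d,R,t=c; u=cv2.undistortPoints(np.float64(px).reshape(-1,1,2),k,d).reshape(-1,2)
    r=np.c_[u,np.ones(len(u))]@R; o=-R.T@t
    return o+r*((np.reshape(z,(-1,1))-o[2])/r[:,2:])
def proj(c,X):
    k,d,R,t=c; return cv2.projectPoints(np.float64(X).reshape(-1,1,3),cv2.Rodrigues(R)[0],t,k,d)[0].reshape(-1,2)
def tri(c1,p1,c2,p2):
    A=[];b=[]
    for c,p in((c1,p1),(c2,p2)):
        k,d,R,t=c; u=cv2.undistortPoints(np.float64(p).reshape(1,1,2),k,d).ravel()
        for i in(0,1): A.append(R[i]-u[i]*R[2]); b.append(u[i]*t[2]-t[i])
    x,res,_,_=np.linalg.lstsq(np.array(A),np.array(b),rcond=None); return x,np.sqrt(res)
E
python3 - <<'E'
from h import *
im=optics.capture("top")
cv2.imwrite("pics/top1.png",cv2.resize(im[158:290,208:438],None,fx=3.4,fy=3.4,interpolation=cv2.INTER_CUBIC))
c=cam("top")
n=dict(iso=(333,352,81),test=(412,265,71),blueE=(470,265,10),redE=(521,273,10),yelE=(575,270,10),bh=(476,350,28),yh=(513,356,28),rh=(573,365,28),orange=(415,375,10))
for k,v in n.items(): print(k,onz(c,np.array(v[:2])/1.42,v[2]).round())
E
```

```text
iso [[483. 356.  81.]]
test [[649. 209.  71.]]
blueE [[661.  93.  10.]]
redE [[645.  -8.  10.]]
yelE [[ 651. -116.   10.]]
bh [[491.  85.  28.]]
yh [[479.  14.  28.]]
rh [[ 462. -101.   28.]]
orange [[443. 203.  10.]]
```

View pics/top1.png

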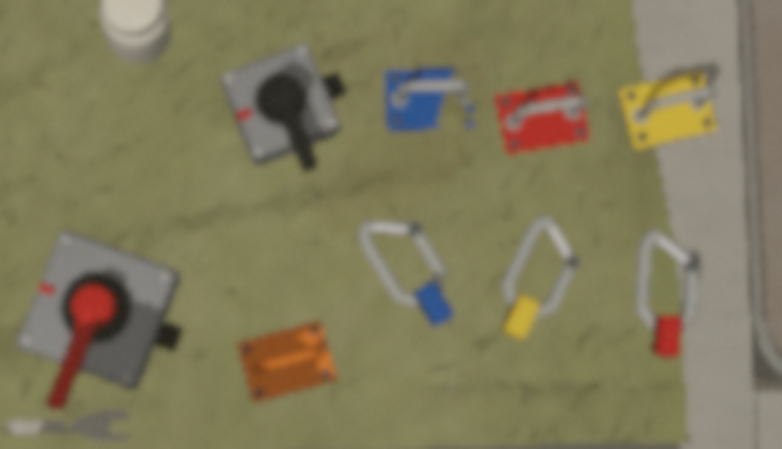

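Pieces confirmed in the crop:
- **Eyes:** blue (430,95), red (541,115), yellow (668,108). The orange eye at (287,360) is the decoy.
- **Hook handles:** blue (435,303), yellow (521,317), red (668,336).
- **Isolator:** axis (94,305), red lever end (58,402), red mark on the left (46,288).
- **Tester:** black, axis (282,100), lever end (308,165).

I'll move over the isolator for a closer look.

```bash
cat >> h.py <<'E'
def go(xyz,ydir=None,s=None):
    """total tool-frame move to TCP xyz with tool y along ydir (horizontal, sign free), tool down"""
    s=s or telemetry.sense(); T=pose(s); d=T[:3,:3].T@(np.array(xyz)-T[:3,3])/200
    print("pos",s["eef_pos"].round(1),"t",round(s["time_s"],1),"F",s["force"].round(1),"grip",round(s["grip_width"],3),round(s["grip_force"],1))
    print(" shift",d.round(3),"|rows",int(np.ceil(np.linalg.norm(d)/.2)),end=" ")
    if ydir is not None:
        y=np.array([*ydir,0.]);y/=np.linalg.norm(y)
        if y@T[:3,1]<0:y=-y
        z=np.array([0,0,-1.]); r=Rn.from_matrix(T[:3,:3].T@np.c_[np.cross(y,z),y,z]).as_rotvec()/(np.pi/2)
        print("turn",r.round(3),"rows",int(np.ceil(np.linalg.norm(r)/.09)),end=" ")
    print()
E
python3 - <<'E'
from h import *
c=cam("top")
P=lambda x,y,z:onz(c,[208+x/3.4,158+y/3.4],z)[0].round(1)
for n,v in dict(isoax=(94,300,95),isotip=(58,402,92),isomark=(46,288,60),tax=(282,98,85),ttip=(308,166,82)).items(): print(n,P(*v))
go([400,330,230])
E
```

```text
isoax [486.1 351.2  95. ]
isotip [408.6 377.6  92. ]
isomark [497.8 392.9  60. ]
tax [645.8 207.1  85. ]
ttip [592.2 186.7  82. ]
pos [174.9 494.8 230.9] t 0.1 F [ 0.1 -1.1 -0.8] grip 0.998 0.0
 shift [-1.336 -0.402  0.005] |rows 7
```

Call:
servo_tool(
  deltas=[
    [[-0.19, -0.058, 0], [0, 0, 0], 0],
    [[-0.19, -0.058, 0], [0, 0, 0], 0],
    [[-0.19, -0.058, 0], [0, 0, 0], 0],
    [[-0.19, -0.058, 0], [0, 0, 0], 0],
    [[-0.19, -0.058, 0], [0, 0, 0], 0],
    [[-0.19, -0.058, 0], [0, 0, 0], 0],
    [[-0.19, -0.058, 0], [0, 0, 0], 0],
    [[0, 0, 0], [0, 0, 0], 0],
  ],
)

```text
time_s: 0.95
eef_pos: [401.6, 327.2, 230.8]
ee_rot: [0.0, 0.171, 0.985, -0.0]
force: [-0.7, 0.7, -0.1]
grip_width: -0.006
grip_force: 0.0
```

Run:
```python
from h import *
s=telemetry.sense(); T=pose(s); im=optics.capture("wrist"); np.save("T_w1.npy",T)
cv2.imwrite("pics/w1raw.png",im)
cv2.imwrite("pics/w1.png",cv2.resize(im,None,fx=1.42,fy=1.42,interpolation=cv2.INTER_CUBIC)); print(T.round(3), s["force"])
```

```text
[[-9.41000e-01  3.38000e-01  0.00000e+00  4.01588e+02]
 [ 3.38000e-01  9.41000e-01 -1.00000e-03  3.27240e+02]
 [-0.00000e+00 -1.00000e-03 -1.00000e+00  2.30793e+02]
 [ 0.00000e+00  0.00000e+00  0.00000e+00  1.00000e+00]] [-0.73571287  0.65611897 -0.07331021]
```

View pics/w1.png

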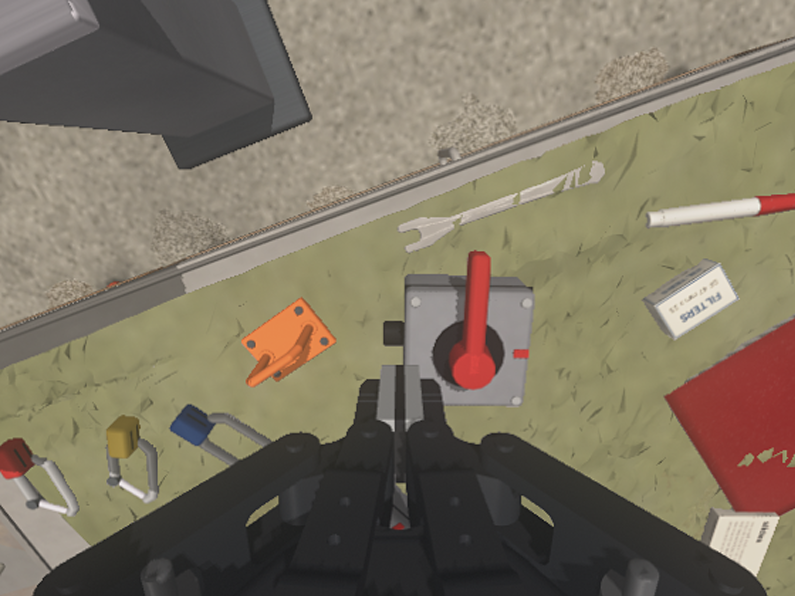

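The wrist view shows the isolator lever end at (479,256), the axis cap at (473,370), the red mark at (521,353), and the hasp at (393,333), which is not in the way. I'll triangulate against the top view.

Run:
```python
from h import *
c=cam("top"); T=np.load("T_w1.npy"); w=cam("wrist",T)
f=lambda x,y:[208+x/3.4,158+y/3.4]
for n,a,b,z in(("tip",(479,256),(58,402),92),("axis",(473,368),(94,300),95),("mark",(521,353),(46,288),60)):
    p=[b_/1.42 for b_ in a]; print(n,tri(w,p,c,f(*b)),onz(w,p,z).round(1))
lev=np.array([-.947,.322]);ax=onz(w,[473/1.42,368/1.42],95)[0][:2]; side=np.array([.338,.941])
st=ax+lev*62-side*36; print(ax,st); go([*st,130]); go([*st,75])
```

```text
tip (array([409.09842044, 384.08488436,  59.30199465]), array([3.45098891])) [[400.6 383.2  92. ]]
axis (array([487.83584702, 354.76136404,  72.97895305]), array([1.82073541])) [[476.2 355.9  95. ]]
mark (array([498.20716416, 394.92565622,  54.80521694]), array([1.88811109])) [[495.4 395.6  60. ]]
[476.1561534  355.92409019] [405.2741534  342.01209019]
pos [399.9 328.6 230.8] t 1.0 F [ 0.   0.4 -0.6] grip -0.001 0.0
 shift [-0.003  0.073  0.504] |rows 3 
pos [399.9 328.6 230.8] t 1.0 F [ 0.   0.4 -0.6] grip -0.001 0.0
 shift [-0.003  0.073  0.779] |rows 4
```

Call:
servo_tool(
  deltas=[
    [[-0.02, 0.025, 0.2], [0, 0, 0], 0],
    [[-0.02, 0.025, 0.2], [0, 0, 0], 0],
    [[0, 0, 0.2], [0, 0, 0], 0],
    [[0, 0, 0.17], [0, 0, 0], 0],
    [[0, 0, 0], [0, 0, 0], 0],
    [[0, 0, 0], [0, 0, 0], 0],
  ],
)

```text
time_s: 1.6
eef_pos: [409.3, 337.2, 78.2]
ee_rot: [0.0, 0.169, 0.986, 0.0]
force: [0.4, 0.3, 0.3]
grip_width: 0.0
grip_force: 0.0
```

Call:
servo_tool(
  deltas=[
    [[0, 0.06, 0], [0, 0, 0], 0],
    [[0, 0.06, 0], [0, 0, 0], 0],
    [[0, 0.06, 0], [0, 0, 0], 0],
    [[0, 0.06, 0], [0, 0, 0], 0],
    [[0, 0.06, 0], [0, 0, 0], 0],
    [[0, 0.06, 0], [0, 0, 0], 0],
    [[0, 0.05, 0], [0, 0, 0], 0],
    [[0, 0, 0], [0, 0, 0], 0],
  ],
)

```text
time_s: 2.4
eef_pos: [437.6, 415.4, 79.8]
ee_rot: [0.002, 0.169, 0.986, 0.001]
force: [-0.1, -0.0, 0.3]
grip_width: -0.003
grip_force: 0.0
```

Run:
```python
from h import *
im=optics.capture("wrist"); cv2.imwrite("pics/w2.png",im); go([400,100,200],[0,1])
```

```text
pos [437.3 414.7  79.3] t 2.5 F [-0.1 -0.2  0.2] grip -0.001 0.0
 shift [-0.348 -1.544 -0.607] |rows 9 turn [ 0.001  0.002 -0.216] rows 3
```

View pics/w2.png

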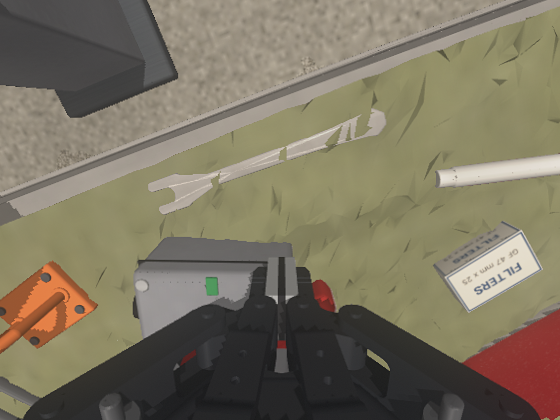

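The green mark at (212,286) is bare and the lever is off to the right, so it snapped over. I'll confirm that from above while moving to view the hooks and eyes.

Run:
```python
from h import *
go([580,0,250],[0,1])
T=pose(telemetry.sense())
```

```text
pos [437.3 414.7  79.3] t 2.5 F [-0.1 -0.2  0.2] grip -0.001 0.0
 shift [-1.364 -1.716 -0.855] |rows 12 turn [ 0.001  0.002 -0.216] rows 3
```

Call:
servo_tool(
  deltas=[
    [[0, 0, -0.2], [0, 0, 0], 0],
    [[0, 0, -0.22], [0, 0, 0], 0],
    [[0, 0, -0.22], [0, 0, 0], 0],
    [[0, 0, -0.2], [0, 0, 0], 0],
    [[0, 0, 0], [0, 0, -0.08], 0],
    [[0, 0, 0], [0, 0, -0.08], 0],
    [[0, 0, 0], [0, 0, -0.056], 0],
    [[0, 0, 0], [0, 0, 0], 0],
  ],
)

```text
time_s: 3.25
eef_pos: [436.8, 413.5, 246.5]
ee_rot: [0.001, -0.0, 1.0, 0.0]
force: [-0.5, -0.2, 0.4]
grip_width: 0.003
grip_force: 0.0
```

Run:
```python
from h import *
go([580,0,250],[0,1])
```

```text
pos [436.8 413.5 246.5] t 3.2 F [-0.5 -0.2  0.4] grip 0.003 0.0
 shift [-0.716 -2.068 -0.018] |rows 11 turn [0.    0.001 0.   ] rows 1
```

Call:
servo_tool(
  deltas=[
    [[-0.06, -0.19, 0], [0, 0, 0], 0],
    [[-0.06, -0.19, 0], [0, 0, 0], 0],
    [[-0.06, -0.19, 0], [0, 0, 0], 0],
    [[-0.06, -0.19, 0], [0, 0, 0], 0],
    [[-0.06, -0.19, 0], [0, 0, 0], 0],
    [[-0.06, -0.19, 0], [0, 0, 0], 0],
    [[-0.06, -0.19, 0], [0, 0, 0], 0],
    [[-0.06, -0.19, 0], [0, 0, 0], 0],
  ],
)

```text
time_s: 4.05
eef_pos: [532.8, 108.1, 246.2]
ee_rot: [0.001, 0.002, 1.0, -0.0]
force: [0.7, 0.6, -0.3]
grip_width: -0.001
grip_force: 0.0
```

Call:
servo_tool(
  deltas=[
    [[-0.08, -0.18, 0], [0, 0, 0], 0],
    [[-0.08, -0.18, 0], [0, 0, 0], 0],
    [[-0.07, -0.18, 0], [0, 0, 0], 0],
    [[0, 0, 0], [0, 0, 0], 0],
    [[0, 0, 0], [0, 0, 0], 0],
    [[0, 0, 0], [0, 0, 0], 0],
  ],
)

```text
time_s: 4.65
eef_pos: [578.4, 2.5, 245.7]
ee_rot: [0.0, 0.0, 1.0, 0.0]
force: [0.9, 0.2, -0.0]
grip_width: 0.0
grip_force: 0.0
```

Run:
```python
from h import *
s=telemetry.sense(); T=pose(s); im=optics.capture("wrist"); np.save("T_w3.npy",T); cv2.imwrite("pics/w3raw.png",im)
print(T[:3,3])
cv2.imwrite("pics/w3.png",cv2.resize(im,None,fx=1.42,fy=1.42,interpolation=cv2.INTER_CUBIC))
```

```text
[578.35670995   2.54365513 245.74391543]
```

View pics/w3.png

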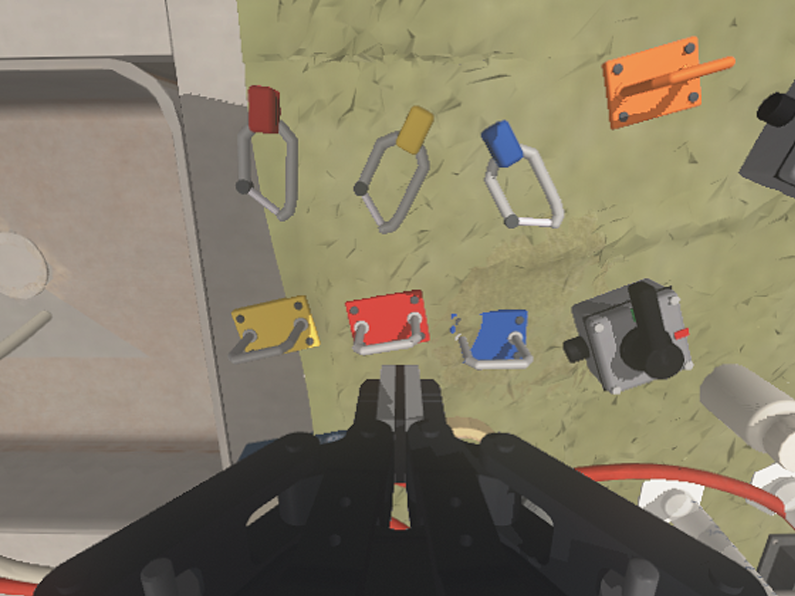

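The wrist view (1.42x) shows:
- **Hook handles:** red (264,108), yellow (416,130), blue (502,145), with gate pivots at (243,186), (360,188) and (512,221).
- **Eyes:** yellow (273,330), red (388,322), blue (495,338). The blue plate is partly hidden by the mat.
- **Tester:** lever at (650,330). The orange decoy is at (655,85).

I'll make an enlarged crop and take a second wrist position.

Call:
servo_tool(
  deltas=[
    [[-0.16, 0, 0.1], [0, 0, 0], 0],
    [[-0.16, 0, 0.1], [0, 0, 0], 0],
    [[0, 0, 0], [0, 0, 0], 0],
    [[0, 0, 0], [0, 0, 0], 0],
  ],
)

```text
time_s: 5.1
eef_pos: [642.4, 2.7, 205.0]
ee_rot: [-0.001, -0.0, 1.0, 0.0]
force: [1.4, 0.9, 0.8]
grip_width: 0.001
grip_force: 0.0
```

Run:
```python
from h import *
s=telemetry.sense(); T=pose(s); im2=optics.capture("wrist"); np.save("T_w4.npy",T); cv2.imwrite("pics/w4raw.png",im2)
print(T[:3,3])
im=cv2.imread("pics/w3raw.png")
cv2.imwrite("pics/w3c.png",cv2.resize(im[45:265,155:385],None,fx=2.7,fy=2.7,interpolation=cv2.INTER_CUBIC))
cv2.imwrite("pics/w4.png",cv2.resize(im2[0:210,130:430],None,fx=2.6,fy=2.6,interpolation=cv2.INTER_CUBIC))
```

```text
[642.41135949   2.69816065 204.95386545]
```

View pics/w3c.png

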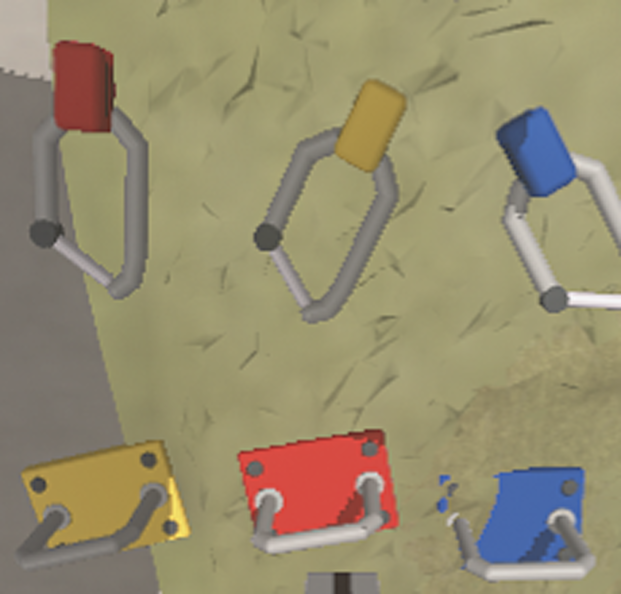

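View pics/w4.png

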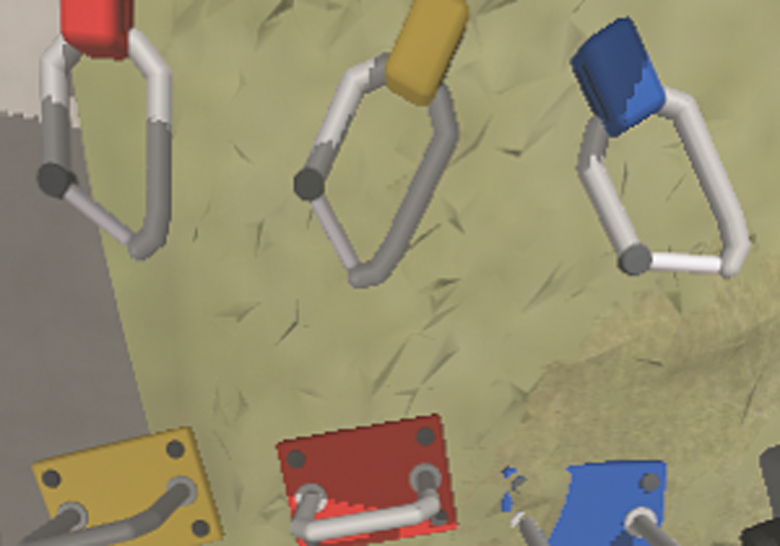

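```bash
cat > m.py <<'E'
from h import *
a=cam("wrist",np.load("T_w3.npy")); b=cam("wrist",np.load("T_w4.npy"))
pa=lambda p:(155+p[0]/2.7,45+p[1]/2.7); pb=lambda p:(130+p[0]/2.6,p[1]/2.6)
H=dict(red=((45,234),(56,181),(122,290),(145,248),(82,87)),yellow=((266,237),(309,184),(317,313),(365,277),(372,125)),blue=((553,299),(634,260),((555/1.42-155)*2.7,(222/1.42-45)*2.7),(735,266),(537,152)))
E_=dict(yellow=((155,494),(182,491),(60,517),(72,517)),red=((370,484),(425,479),(268,501),(311,498)),blue=((562,520),(639,519),(455,520),(518,520)))
for n,(p,q,r,s,h) in H.items():
    print(n,"pivot",tri(a,pa(p),b,pb(q))[0].round(1),onz(a,pa(p),12).round(1)[0],"nose",tri(a,pa(r),b,pb(s))[0].round(1),onz(a,pa(r),8).round(1)[0],"handle",onz(a,pa(h),24).round(1)[0])
for n,(p,q,r,s) in E_.items():
    L,R=onz(a,pa(p),11)[0],onz(a,pa(r),11)[0]
    print(n,"L",tri(a,pa(p),b,pb(q))[0].round(1),L.round(1),"R",tri(a,pa(r),b,pb(s))[0].round(1),R.round(1),"d",np.linalg.norm(L-R).round(1),"platey deg",np.degrees(np.arctan2(*(R-L)[:2])).round(1))
E
python3 m.py
```

```text
red pivot [ 520.5 -128.4    8.9] [ 520.3 -127.4   12. ] nose [545.3 -95.9   9. ] [545.5 -96.3   8. ] handle [ 461.5 -101.9   24. ]
yellow pivot [522.  -29.7   9.8] [521.9 -29.8  12. ] nose [556.3  -7.9   6.4] [556.1  -7.7   8. ] handle [476.2  16.1  24. ]
blue pivot [549.6 100.1   8.3] [549.1  99.2  12. ] nose [551.2 140.7   6. ] [550.4 138.7   8. ] handle [486.7  84.8  24. ]
yellow L [645.  -88.6   8.4] [643.8 -87.6  11. ] R [ 654.  -134.2   16.9] [ 656.  -135.4   11. ] d 49.4 platey deg 165.7
red L [639.8  17.4   8. ] [638.7  17.4  11. ] R [647.7 -32.4  10.6] [647.5 -32.4  11. ] d 50.6 platey deg 169.9
blue L [656.4 111.1  13.8] [657.8 112.5  11. ] R [657.6  58.9  10.9] [657.7  59.6  11. ] d 52.9 platey deg -179.9
```

Triangulated heights match the text. I'll fit the hook poses, then take the blue hook first.

```bash
cat > fit.py <<'E'
from m import *
def fit(n):
    p,q,r,s,h=H[n]; W=np.array([onz(a,pa(h),24)[0],onz(a,pa(p),10)[0],onz(a,pa(r),7)[0]])[:,:2]; M=np.array([[0,0],[60,-20],[83,12.]])
    U,_,V=np.linalg.svd((M-M.mean(0)).T@(W-W.mean(0))); R=V.T@np.diag([1,np.linalg.det(V.T@U.T)])@U.T
    t=W.mean(0)-R@M.mean(0); return t,np.arctan2(R[1,0],R[0,0]),(M@R.T+t-W)
if __name__=="__main__":
    for n in H:
        t,y,e=fit(n); print(n,t.round(1),np.degrees(y).round(1),e.round(1).tolist())
    t,y,_=fit("blue"); go([*t,80],[-np.sin(y),np.cos(y)])
E
python3 fit.py|tail -5
```

```text
red [ 461.9 -102.3] -4.7 [[0.4, -0.4], [-0.4, 1.0], [-0.0, -0.5]]
yellow [476.1  15.4] -25.0 [[-0.2, -0.7], [0.0, 1.8], [0.1, -1.1]]
blue [487.1  84.6] 32.3 [[0.5, -0.1], [-0.9, 0.1], [0.4, 0.1]]
pos [642.4   2.5 206.2] t 5.2 F [-0.5 -0.1  0.5] grip -0.002 0.0
 shift [0.777 0.411 0.63 ] |rows 6 turn [-0.     0.    -0.359] rows 4
```

Call:
servo_tool(
  deltas=[
    [[0.195, 0.103, 0.1], [0, 0, 0], 0.6],
    [[0.195, 0.103, 0.1], [0, 0, 0], 0.6],
    [[0.195, 0.103, 0.1], [0, 0, 0], 0.6],
    [[0.192, 0.102, 0.1], [0, 0, 0], 0.6],
    [[0, 0, 0.06], [0, 0, -0.09], 0.6],
    [[0, 0, 0.06], [0, 0, -0.09], 0.6],
    [[0, 0, 0.06], [0, 0, -0.09], 0.6],
    [[0, 0, 0.05], [0, 0, -0.089], 0.6],
  ],
)

```text
time_s: 5.95
eef_pos: [487.1, 84.3, 80.5]
ee_rot: [0.001, -0.281, 0.96, -0.0]
force: [0.3, -0.2, -1.0]
grip_width: 0.601
grip_force: 0.0
```

Run:
```python
from fit import *
t,y,_=fit("blue"); d=[-np.sin(y),np.cos(y)]
s=telemetry.sense(); T=pose(s); im=optics.capture("wrist"); cv2.imwrite("pics/w5.png",im)
# check predicted handle pos in image
X=np.array([[*t,28]]); print(proj(cam("wrist",T),X)); go([*t,3],d)
m=cv2.inRange(cv2.cvtColor(im,cv2.COLOR_BGR2HSV),(105,120,40),(125,255,255)); n,l,st,ce=cv2.connectedComponentsWithStats(m)
print([(ce[i].round(1),st[i][4]) for i in range(1,n) if st[i][4]>150])
```

```text
red pivot [ 521.1 -127.5    8.9] [ 520.9 -126.5   12. ] nose [545.9 -95.    9. ] [546.1 -95.4   8. ] handle [ 462.1 -101.    24. ]
yellow pivot [522.6 -28.8   9.9] [522.5 -28.8  12. ] nose [556.9  -7.    6.6] [556.7  -6.8   8. ] handle [476.9  17.   24. ]
blue pivot [550.2 101.    8.4] [549.7 100.1  12. ] nose [551.8 141.6   6.2] [551.  139.6   8. ] handle [487.3  85.7  24. ]
yellow L [645.5 -87.6   8.6] [644.5 -86.6  11. ] R [ 654.6 -133.3   17.1] [ 656.6 -134.5   11. ] d 49.4 platey deg 165.7
red L [640.4  18.3   8.2] [639.3  18.3  11. ] R [648.3 -31.5  10.8] [648.2 -31.5  11. ] d 50.6 platey deg 169.9
blue L [656.9 111.9  14.1] [658.4 113.4  11. ] R [658.2  59.8  11.2] [658.4  60.5  11. ] d 52.9 platey deg -179.9
[[280.30651837 236.30866678]]
pos [486.4  84.3  79.1] t 6.0 F [-1.  -0.7 -1.4] grip 0.601 0.0
 shift [-0.009  0.002  0.381] |rows 2 turn [-0.     0.     0.008] rows 1 
[(array([166.7, 382.4]), np.int32(390))]
```

Run:
```python
import cv2,numpy as np
im=cv2.imread("pics/w5.png"); h=cv2.cvtColor(im,cv2.COLOR_BGR2HSV)
for p in[(280,236),(280,225),(280,215),(280,250),(260,236),(300,236)]: print(p,h[p[1],p[0]],end=' ')
m=cv2.inRange(h,(100,80,20),(130,255,255)); n,l,st,ce=cv2.connectedComponentsWithStats(m)
print([(ce[i].round(1),st[i]) for i in range(1,n) if st[i][4]>100])
```

```text
(280, 236) [111 111 103] (280, 225) [110 114 105] (280, 215) [111 109 101] (280, 250) [111 113 102] (260, 236) [ 17  16 109] (300, 236) [ 17  14 167] [(array([280.8, 231.4]), array([ 268,  203,   28,   52, 1212], dtype=int32)), (array([166.4, 382.3]), array([152, 367,  25,  29, 428], dtype=int32))]
```

The handle is centred between the pads, so I'll descend and grip.

Call:
servo_tool(
  deltas=[
    [[-0.005, 0, 0.13], [0, 0, 0], 0.6],
    [[0, 0, 0.13], [0, 0, 0], 0.6],
    [[0, 0, 0.12], [0, 0, 0], 0.6],
    [[0, 0, 0], [0, 0, 0], 0.1],
    [[0, 0, 0], [0, 0, 0], 0.1],
    [[0, 0, 0], [0, 0, 0], 0.1],
    [[0, 0, 0], [0, 0, 0], 0.1],
  ],
  squeeze=60,
)

```text
time_s: 6.7
eef_pos: [489.0, 84.5, 5.1]
ee_rot: [0.001, -0.278, 0.961, -0.0]
force: [-3.2, -1.3, 9.5]
grip_width: 0.221
grip_force: 61.3
```

Call:
servo_tool(
  deltas=[
    [[0, 0, -0.06], [0, 0, 0], 0.1],
    [[0, 0, -0.04], [0, 0, 0], 0.1],
    [[0, 0, 0], [0, 0, 0.09], 0.1],
    [[0, 0, 0], [0, 0, 0.09], 0.1],
    [[0, 0, 0], [0, 0, 0.09], 0.1],
    [[0, 0, 0], [0, 0, 0.086], 0.1],
    [[0, 0, 0], [0, 0, 0], 0.1],
  ],
)

```text
time_s: 7.4
eef_pos: [488.5, 84.6, 24.2]
ee_rot: [0.001, -0.001, 1.0, -0.0]
force: [-0.7, -0.3, -1.4]
grip_width: 0.219
grip_force: 60.1
```

Run:
```python
from h import *
go([562,116.5,25],[0,1])
```

```text
pos [488.5  84.6  24.2] t 7.4 F [-0.7 -0.3 -1.4] grip 0.219 60.1
 shift [-0.368  0.159 -0.004] |rows 3 turn [-0.     0.001  0.002] rows 1
```

Move to the pre-approach point and check where the eye leg sits relative to the hook.

Call:
servo_tool(
  deltas=[
    [[-0.09, 0.06, 0], [0, 0, 0], 0.1],
    [[-0.09, 0.05, 0], [0, 0, 0], 0.1],
    [[-0.09, 0.05, 0], [0, 0, 0], 0.1],
    [[-0.08, 0, 0], [0, 0, 0], 0.1],
    [[0, 0, 0], [0, 0, 0], 0.1],
    [[0, 0, 0], [0, 0, 0], 0.1],
  ],
)

```text
time_s: 8.0
eef_pos: [557.6, 116.8, 23.4]
ee_rot: [-0.0, -0.003, 1.0, 0.0]
force: [-1.5, -0.4, -1.7]
grip_width: 0.222
grip_force: 60.1
```

Run:
```python
from h import *
s=telemetry.sense(); T=pose(s); im=optics.capture("wrist"); np.save("T_w6.npy",T); cv2.imwrite("pics/w6raw.png",im); print(T[:3,3].round(1),s["grip_width"])
t=optics.capture("top"); 
a=cv2.resize(im[200:420,90:470],None,fx=2.05,fy=2.05,interpolation=cv2.INTER_CUBIC)
cv2.imwrite("pics/w6.png",a)
c=cam("wrist",T); print("leg L foot/30",proj(c,[[657.5,112.3,11],[657.5,112.3,30],[622,96,33]])*1)
```

```text
[557.6 116.8  23.4] 0.2222648643264074
leg L foot/30 [[272.71714764 396.55370844]
 [271.93528029 423.69286014]
 [242.7489221  383.30899691]]
```

View pics/w6.png

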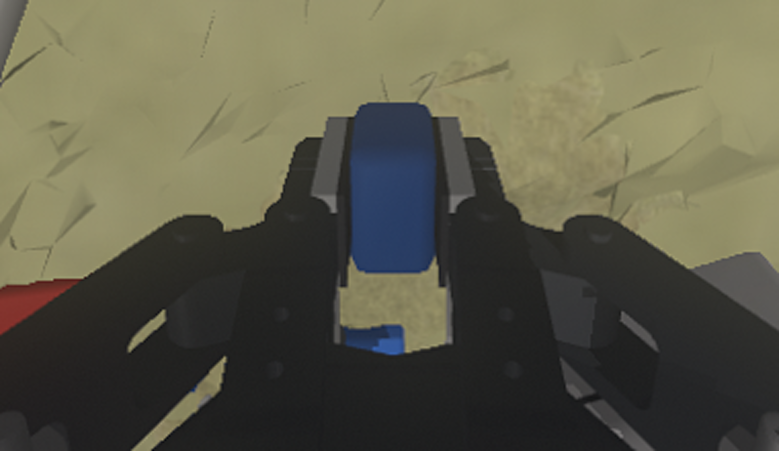

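Call:
servo_tool(
  deltas=[
    [[-0.06, 0, 0], [0, 0, 0], 0.1],
    [[-0.06, 0, 0], [0, 0, 0], 0.1],
    [[-0.06, 0, 0], [0, 0, 0], 0.1],
    [[-0.06, 0, 0], [0, 0, 0], 0.1],
    [[-0.06, 0, 0], [0, 0, 0], 0.1],
    [[-0.05, 0, 0], [0, 0, 0], 0.1],
    [[0, 0, 0], [0, 0, 0], 0.1],
  ],
)

```text
time_s: 8.8
eef_pos: [628.7, 115.9, 23.2]
ee_rot: [0.0, -0.002, 1.0, -0.001]
force: [5.9, -3.3, -3.6]
grip_width: 0.219
grip_force: 60.0
```

Call:
servo_tool(
  deltas=[
    [[-0.02, 0, 0], [0, 0, 0], 0.1],
    [[-0.015, 0, 0], [0, 0, 0], 0.1],
    [[0, 0, 0], [0, 0, 0], 0.1],
    [[0, 0, 0], [0, 0, 0], 0.1],
  ],
)

```text
time_s: 9.2
eef_pos: [633.6, 117.1, 22.8]
ee_rot: [-0.002, -0.002, 1.0, -0.0]
force: [-5.0, -1.9, -0.8]
grip_width: 0.219
grip_force: 60.4
```

Call:
servo_tool(
  deltas=[
    [[-0.01, 0, 0], [0, 0, 0], 0.1],
    [[-0.01, 0, 0], [0, 0, 0], 0.1],
    [[0, 0, 0], [0, 0, 0], 0.1],
    [[0, 0, 0], [0, 0, 0], 0.1],
  ],
)

```text
time_s: 9.6
eef_pos: [633.8, 117.2, 22.4]
ee_rot: [-0.007, -0.003, 1.0, -0.0]
force: [-26.4, -4.0, 10.5]
grip_width: 0.217
grip_force: 61.8
```

Call:
servo_tool(
  deltas=[
    [[0.05, 0, 0], [0, 0, 0], 0.1],
    [[0.05, 0, 0], [0, 0, 0], 0.1],
    [[0.05, 0, 0], [0, 0, 0], 0.1],
    [[0.03, 0, 0], [0, 0, 0], 0.1],
    [[0, 0, 0.02], [0, 0, 0], 0.1],
    [[0, 0, 0.02], [0, 0, 0], 0.1],
    [[0, 0, 0], [0, 0, 0], 0.1],
  ],
)

```text
time_s: 10.3
eef_pos: [603.3, 117.1, 15.0]
ee_rot: [-0.0, -0.002, 1.0, 0.0]
force: [-0.0, 0.1, 0.1]
grip_width: 0.224
grip_force: 60.4
```

Call:
servo_tool(
  deltas=[
    [[0, 0, 0], [0, 0, 0], 0.4],
    [[0, 0, 0], [0, 0, 0], 0.5],
    [[0, 0, 0], [0, 0, 0], 0.5],
    [[0, 0, 0], [0, 0, 0], 0.5],
    [[0, 0, -0.2], [0, 0, 0], 0.5],
    [[0, 0, -0.2], [0, 0, 0], 0.5],
    [[0, 0, -0.2], [0, 0, 0], 0.5],
    [[0, 0, -0.2], [0, 0, 0], 0.5],
  ],
)

```text
time_s: 11.1
eef_pos: [602.9, 117.0, 177.1]
ee_rot: [0.0, -0.002, 1.0, -0.0]
force: [-0.3, 0.4, 1.6]
grip_width: 0.504
grip_force: 0.0
```

Call:
servo_tool(
  deltas=[
    [[0.1, -0.19, 0], [0, 0, 0], 0.5],
    [[0.1, -0.19, 0], [0, 0, 0], 0.5],
    [[0, -0.19, 0], [0, 0, 0], 0.5],
    [[0, 0, 0], [0, 0, 0], 0.5],
    [[0, 0, 0], [0, 0, 0], 0.5],
    [[0, 0, 0], [0, 0, 0], 0.5],
  ],
)

```text
time_s: 11.7
eef_pos: [563.6, 3.7, 175.3]
ee_rot: [-0.0, -0.002, 1.0, 0.0]
force: [0.6, 1.1, -0.2]
grip_width: 0.501
grip_force: 0.0
```

Run:
```python
from h import *
s=telemetry.sense(); T=pose(s); im=optics.capture("wrist"); np.save("T_w7.npy",T); cv2.imwrite("pics/w7raw.png",im); print(T[:3,3].round(1))
cv2.imwrite("pics/w7.png",cv2.resize(im[:290],None,fx=1.42,fy=1.42,interpolation=cv2.INTER_CUBIC))
```

```text
[563.6   3.7 175.3]
```

View pics/w7.png

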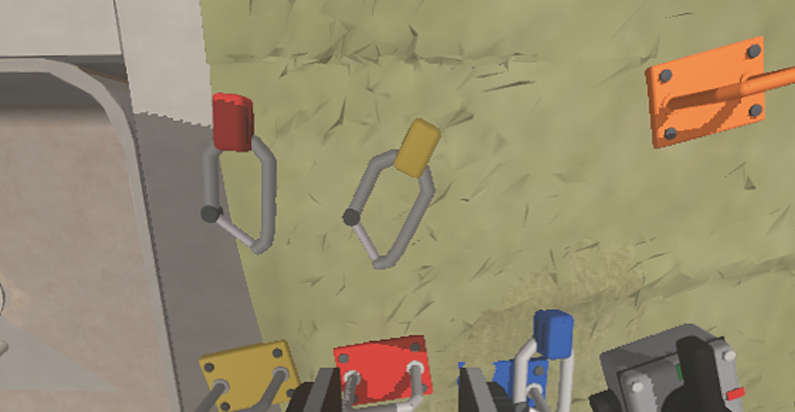

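The blue hook is on its left leg, with the handle at (553,333) and the leg inside the loop at (535,390). Yellow hook: handle (418,147), pivot (351,216), nose (381,264). Red hook: handle (233,123), pivot (210,213), nose (260,249). I'll re-fit both from this view.

```bash
cat > fit2.py <<'E'
from h import *
def fit(c,h,p,n,zh=26):
    W=np.array([onz(c,h,zh)[0],onz(c,p,10)[0],onz(c,n,7)[0]])[:,:2]; M=np.array([[0,0],[60,-20],[83,12.]])
    U,_,V=np.linalg.svd((M-M.mean(0)).T@(W-W.mean(0))); R=V.T@np.diag([1,np.linalg.det(V.T@U.T)])@U.T
    t=W.mean(0)-R@M.mean(0); return t,np.degrees(np.arctan2(R[1,0],R[0,0])),(M@R.T+t-W).round(1).tolist()
E
python3 - <<'E'
from fit2 import *
c=cam("wrist",np.load("T_w7.npy")); k=1/1.42
print("red",fit(c,np.array([233,123])*k,np.array([210,213])*k,np.array([260,248])*k))
t,y,e=fit(c,np.array([418,147])*k,np.array([351,216])*k,np.array([381,264])*k); print("yel",t,y,e)
y=np.radians(-25.5); go([*t,75],[-np.sin(y),np.cos(y)])
E
```

```text
red (array([ 461.62961996, -100.83147431]), np.float64(-6.00305474002163), [[-0.2, -0.6], [-0.3, 1.5], [0.5, -0.9]])
yel [475.88723518  15.19512181] -25.4694970045734 [[0.2, -0.5], [0.2, 1.1], [-0.4, -0.6]]
pos [563.6   3.9 175.2] t 11.8 F [ 0.5 -0.1 -0.2] grip 0.502 0.0
 shift [0.438 0.059 0.501] |rows 4 turn [ 0.    -0.     0.287] rows 4
```

Call:
servo_tool(
  deltas=[
    [[0.146, 0.019, 0.1], [0, 0, 0], 0.6],
    [[0.146, 0.02, 0.1], [0, 0, 0], 0.6],
    [[0.146, 0.02, 0.1], [0, 0, 0], 0.6],
    [[0, 0, 0.07], [0, 0, 0.09], 0.6],
    [[0, 0, 0.07], [0, 0, 0.09], 0.6],
    [[0, 0, 0.06], [0, 0, 0.09], 0.6],
    [[0, 0, 0], [0, 0, 0.017], 0.6],
    [[0, 0, 0], [0, 0, 0], 0.6],
  ],
)

```text
time_s: 12.55
eef_pos: [476.1, 14.8, 75.6]
ee_rot: [0.0, 0.22, 0.976, 0.0]
force: [0.2, -0.2, 0.0]
grip_width: 0.601
grip_force: 0.0
```

Run:
```python
from fit2 import *
s=telemetry.sense(); T=pose(s); im=optics.capture("wrist")
X=[476,15.3]; print(proj(cam("wrist",T),[[*X,28]]))
m=cv2.inRange(cv2.cvtColor(im,cv2.COLOR_BGR2HSV),(15,100,60),(32,255,255)); n,l,st,ce=cv2.connectedComponentsWithStats(m)
print([(ce[i].round(1),st[i]) for i in range(1,n) if st[i][4]>300])
go([*X,4])
```

```text
[[282.15736749 238.08571708]]
[(array([281.9, 232.4]), array([ 268,  205,   30,   56, 1521], dtype=int32))]
pos [476.3  14.7  75.8] t 12.6 F [0.8 0.8 0.4] grip 0.596 0.0
 shift [0.003 0.002 0.359] |rows 2
```

Call:
servo_tool(
  deltas=[
    [[0, 0, 0.13], [0, 0, 0], 0.6],
    [[0, 0, 0.13], [0, 0, 0], 0.6],
    [[0, 0, 0.1], [0, 0, 0], 0.6],
    [[0, 0, 0], [0, 0, 0], 0.1],
    [[0, 0, 0], [0, 0, 0], 0.1],
    [[0, 0, 0], [0, 0, 0], 0.1],
    [[0, 0, 0], [0, 0, 0], 0.1],
  ],
  squeeze=60,
)

```text
time_s: 13.3
eef_pos: [476.6, 14.2, 4.5]
ee_rot: [0.001, 0.221, 0.975, 0.0]
force: [-1.2, 0.5, 3.9]
grip_width: 0.221
grip_force: 61.1
```

Call:
servo_tool(
  deltas=[
    [[0, 0, -0.1], [0, 0, 0], 0.1],
    [[0, 0, -0.1], [0, 0, 0], 0.1],
    [[0, 0, -0.1], [0, 0, -0.09], 0.1],
    [[0, 0, 0], [0, 0, -0.09], 0.1],
    [[0, 0, 0], [0, 0, -0.09], 0.1],
    [[0, 0, 0], [0, 0, -0.09], 0.1],
    [[0, 0, 0], [0, 0, -0.085], 0.1],
    [[0, 0, 0], [0, 0, 0], 0.1],
  ],
)

```text
time_s: 14.1
eef_pos: [476.0, 14.3, 63.8]
ee_rot: [0.0, -0.127, 0.992, -0.0]
force: [0.4, -0.0, -1.8]
grip_width: 0.222
grip_force: 60.5
```

Run:
```python
from h import *
y=np.radians(14.3); go([551.5,-107.2,66],[-np.sin(y),np.cos(y)])
```

```text
pos [476.   14.3  63.8] t 14.1 F [ 0.4 -0.  -1.8] grip 0.222 60.5
 shift [-0.213 -0.683 -0.011] |rows 4 turn [-0.     0.     0.003] rows 1
```

Call:
servo_tool(
  deltas=[
    [[-0.043, -0.137, 0], [0, 0, 0], 0.1],
    [[-0.043, -0.137, 0], [0, 0, 0], 0.1],
    [[-0.043, -0.137, 0], [0, 0, 0], 0.1],
    [[-0.043, -0.136, 0], [0, 0, 0], 0.1],
    [[-0.041, -0.136, 0], [0, 0, 0], 0.1],
    [[0, 0, 0.1], [0, 0, 0], 0.1],
    [[0, 0, 0.1], [0, 0, 0], 0.1],
    [[0, 0, 0], [0, 0, 0], 0.1],
  ],
)

```text
time_s: 14.9
eef_pos: [549.9, -106.9, 21.3]
ee_rot: [-0.002, -0.124, 0.992, 0.001]
force: [0.3, -0.5, -0.9]
grip_width: 0.219
grip_force: 60.4
```

Run:
```python
from h import *
y=np.radians(14.3); hx=np.array([np.cos(y),np.sin(y)]);hy=np.array([-hx[1],hx[0]])
go([*(np.array([644.5,-87.6])-30*hx+4*hy),23.5],[-np.sin(y),np.cos(y)])
```

```text
pos [ 549.9 -106.9   21.3] t 14.9 F [ 0.3 -0.5 -0.9] grip 0.219 60.4
 shift [-0.332 -0.003 -0.012] |rows 2 turn [ 0.002 -0.002 -0.   ] rows 1
```

Call:
servo_tool(
  deltas=[
    [[-0.06, 0, -0.01], [0, 0, 0], 0.1],
    [[-0.06, 0, 0], [0, 0, 0], 0.1],
    [[-0.06, 0, 0], [0, 0, 0], 0.1],
    [[-0.06, 0, 0], [0, 0, 0], 0.1],
    [[-0.06, 0, 0], [0, 0, 0], 0.1],
    [[-0.03, 0, 0], [0, 0, 0], 0.1],
    [[0, 0, 0], [0, 0, 0], 0.1],
  ],
)

```text
time_s: 15.6
eef_pos: [615.9, -90.7, 26.3]
ee_rot: [0.001, -0.125, 0.992, -0.0]
force: [0.1, -1.1, -2.6]
grip_width: 0.222
grip_force: 60.5
```

Call:
servo_tool(
  deltas=[
    [[-0.02, 0, 0], [0, 0, 0], 0.1],
    [[-0.015, 0, 0], [0, 0, 0], 0.1],
    [[0, 0, 0], [0, 0, 0], 0.1],
    [[0, 0, 0], [0, 0, 0], 0.1],
  ],
)

```text
time_s: 16.0
eef_pos: [618.9, -89.6, 25.2]
ee_rot: [-0.004, -0.126, 0.992, 0.001]
force: [-17.2, -3.9, 6.8]
grip_width: 0.216
grip_force: 61.5
```

Run:
```python
from h import *
y=np.radians(14.3); hx=np.array([np.cos(y),np.sin(y)]);hy=np.array([-hx[1],hx[0]])
s=telemetry.sense(); print("leg at hook", (np.array([644.5,-87.6])-s["eef_pos"][:2])@np.c_[hx,hy], s["force"],s["grip_width"])
```

```text
leg at hook [25.27590994 -4.39988248] [-17.22773098  -3.85371151   6.78167233] 0.2164781447522824
```

Call:
servo_tool(
  deltas=[
    [[-0.01, 0, 0], [0, 0, 0], 0.1],
    [[0, 0, 0], [0, 0, 0], 0.1],
    [[0, 0, 0], [0, 0, 0], 0.1],
  ],
)

```text
time_s: 16.3
eef_pos: [619.0, -89.5, 25.0]
ee_rot: [-0.007, -0.126, 0.992, 0.001]
force: [-28.2, -8.0, 11.5]
grip_width: 0.222
grip_force: 62.3
```

Run:
```python
from h import *
s=telemetry.sense(); print(s["force"]); 
t=optics.capture("top"); w=optics.capture("wrist"); sc=optics.capture("scene")
cv2.imwrite("pics/t8.png",np.hstack([cv2.resize(t[160:250,310:440],(640,443),interpolation=cv2.INTER_CUBIC)]))
```

```text
[-28.24272918  -8.02683905  11.53857057]
```

Call:
servo_tool(
  deltas=[
    [[0.05, 0, 0], [0, 0, 0], 0.1],
    [[0.05, 0, 0], [0, 0, 0], 0.1],
    [[0.05, 0, 0], [0, 0, 0], 0.1],
    [[0.03, 0, 0], [0, 0, 0], 0.1],
    [[0, 0, 0.03], [0, 0, 0], 0.1],
    [[0, 0, 0.02], [0, 0, 0], 0.1],
    [[0, 0, 0], [0, 0, 0], 0.1],
  ],
)

```text
time_s: 17.15
eef_pos: [589.1, -97.4, 14.6]
ee_rot: [-0.0, -0.126, 0.992, 0.0]
force: [-0.2, -0.2, -1.5]
grip_width: 0.22
grip_force: 60.6
```

Run:
```python
from h import *
y=np.radians(14.3); hx=np.array([np.cos(y),np.sin(y)]);hy=np.array([-hx[1],hx[0]])
s=telemetry.sense(); print("leg at hook", (np.array([644.5,-87.6])-s["eef_pos"][:2])@np.c_[hx,hy], s["eef_pos"], s["force"],s["grip_width"])
```

```text
leg at hook [56.12717129 -4.18282652] [589.07873404 -97.4101312   14.5624875 ] [-0.22944358 -0.16380383 -1.52890496] 0.21960849454111742
```

Call:
servo_tool(
  deltas=[
    [[0, 0, 0], [0, 0, 0], 0.4],
    [[0, 0, 0], [0, 0, 0], 0.5],
    [[0, 0, 0], [0, 0, 0], 0.5],
    [[0, 0, 0], [0, 0, 0], 0.5],
    [[0, 0, -0.2], [0, 0, 0], 0.5],
    [[0, 0, -0.2], [0, 0, 0], 0.5],
    [[0, 0, -0.2], [0, 0, 0], 0.5],
    [[0, 0, -0.2], [0, 0, 0], 0.5],
  ],
)

```text
time_s: 17.95
eef_pos: [588.8, -97.5, 177.2]
ee_rot: [0.0, -0.126, 0.992, -0.0]
force: [0.4, -0.2, -0.2]
grip_width: 0.501
grip_force: 0.0
```

Call:
servo_tool(
  deltas=[
    [[-0.08, 0.15, -0.05], [0, 0, 0.08], 0.5],
    [[-0.08, 0.15, 0], [0, 0, 0.08], 0.5],
    [[-0.05, 0, 0], [0, 0, 0], 0.5],
    [[0, 0, 0], [0, 0, 0], 0.5],
    [[0, 0, 0], [0, 0, 0], 0.5],
    [[0, 0, 0], [0, 0, 0], 0.5],
  ],
)

```text
time_s: 18.55
eef_pos: [618.7, -33.4, 185.3]
ee_rot: [-0.0, -0.0, 1.0, -0.0]
force: [-1.1, 0.3, -0.3]
grip_width: 0.496
grip_force: 0.0
```

Run:
```python
from h import *
s=telemetry.sense(); T=pose(s); im=optics.capture("wrist"); np.save("T_w9.npy",T); cv2.imwrite("pics/w9raw.png",im); print(T[:3,3].round(1),s["time_s"])
cv2.imwrite("pics/w9.png",cv2.resize(im[:330],None,fx=1.42,fy=1.42,interpolation=cv2.INTER_CUBIC))
```

```text
[618.7 -33.4 185.3] 18.55
```

View pics/w9.png

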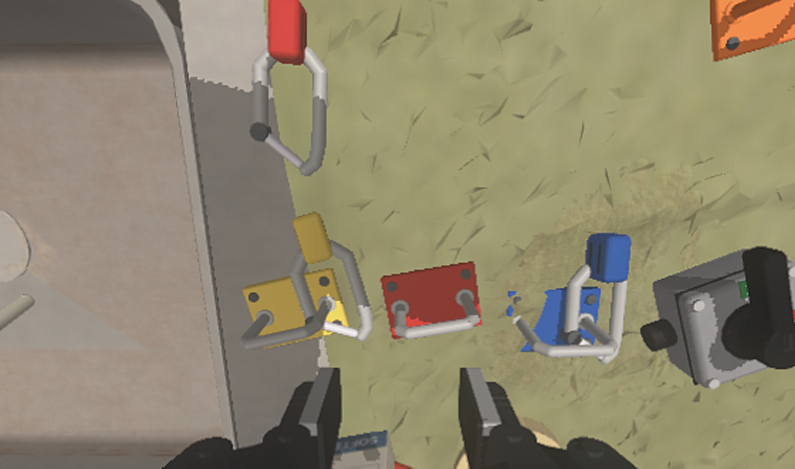

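Blue and yellow are both on with gates shut: the yellow gate runs (328,325)–(365,335), the blue gate (575,338)–(612,352). The red hook is still in place, pivot (260,131) and nose (314,169). I'll go over the red hook.

Run:
```python
from fit2 import *
c=cam("wrist",np.load("T_w9.npy"));k=1/1.42
for p,z,m in(((260,131),10,(60,-20)),((314,167),7,(83,12))):
    y=np.radians(-5.3);R=np.array([[np.cos(y),-np.sin(y)],[np.sin(y),np.cos(y)]])
    print(onz(c,np.array(p)*k,z)[0][:2]-R@np.array(m))
y=np.radians(-5.3); go([461.8,-101.5,75],[-np.sin(y),np.cos(y)])
```

```text
[ 461.8938159  -102.67040356]
[459.81313004 -97.34327156]
pos [618.8 -33.4 185.3] t 18.6 F [-0.8 -1.3 -0.9] grip 0.506 0.0
 shift [ 0.785 -0.34   0.552] |rows 6 turn [-0.    -0.     0.059] rows 1
```

Call:
servo_tool(
  deltas=[
    [[0.19, -0.085, 0.05], [0, 0, 0], 0.6],
    [[0.2, -0.085, 0.1], [0, 0, 0], 0.6],
    [[0.2, -0.085, 0.1], [0, 0, 0], 0.6],
    [[0.195, -0.085, 0.1], [0, 0, 0], 0.6],
    [[0, 0, 0.1], [0, 0, 0.059], 0.6],
    [[0, 0, 0.1], [0, 0, 0], 0.6],
    [[0, 0, 0], [0, 0, 0], 0.6],
    [[0, 0, 0], [0, 0, 0], 0.6],
  ],
)

```text
time_s: 19.4
eef_pos: [462.3, -101.2, 75.8]
ee_rot: [0.0, 0.046, 0.999, -0.0]
force: [0.0, -1.1, -0.1]
grip_width: 0.602
grip_force: 0.0
```

Run:
```python
from fit2 import *
s=telemetry.sense(); T=pose(s); im=optics.capture("wrist"); c=cam("wrist",T)
X=[461.8,-101.5]; print(proj(c,[[*X,28]]))
h=cv2.cvtColor(im,cv2.COLOR_BGR2HSV); m=cv2.inRange(h,(0,110,50),(8,255,255))|cv2.inRange(h,(172,110,50),(180,255,255)); n,l,st,ce=cv2.connectedComponentsWithStats(m)
for i in range(1,n):
    if st[i][4]>300: print(ce[i].round(1),st[i],cv2.minAreaRect(np.argwhere(l==i)[:,::-1].astype(np.float32)),onz(c,ce[i],28))
go([*X,4])
```

```text
[[280.11656474 237.68138091]]
[276.9 231.2] [ 263  204   29   55 1515] ((277.0, 231.0), (54.0, 28.0), 90.0) [[ 456.92789242 -103.17835347   28.        ]]
[405.  400.5] [ 386  377   46   43 1351] ((406.1239929199219, 398.9320373535156), (44.09526824951172, 42.84306716918945), 79.69515228271484) [[617.56428145 -11.67280956  28.        ]]
pos [ 462.6 -101.2   76.2] t 19.4 F [ 0.6 -0.1  0.4] grip 0.599 0.0
 shift [ 0.004 -0.002  0.361] |rows 2
```

Call:
servo_tool(
  deltas=[
    [[0.003, -0.008, 0.13], [0, 0, 0], 0.6],
    [[0, 0, 0.13], [0, 0, 0], 0.6],
    [[0, 0, 0.1], [0, 0, 0], 0.6],
    [[0, 0, 0], [0, 0, 0], 0.1],
    [[0, 0, 0], [0, 0, 0], 0.1],
    [[0, 0, 0], [0, 0, 0], 0.1],
    [[0, 0, 0], [0, 0, 0], 0.1],
  ],
  squeeze=60,
)

```text
time_s: 20.15
eef_pos: [462.2, -102.8, 4.6]
ee_rot: [0.001, 0.046, 0.999, -0.0]
force: [-1.8, 0.6, 7.2]
grip_width: 0.217
grip_force: 61.2
```

Call:
servo_tool(
  deltas=[
    [[0, 0, -0.1], [0, 0, 0], 0.1],
    [[0, 0, -0.1], [0, 0, -0.09], 0.1],
    [[0, 0, -0.1], [0, 0, -0.08], 0.1],
    [[0, 0, 0], [0, 0, 0], 0.1],
  ],
)

```text
time_s: 20.55
eef_pos: [462.8, -103.1, 65.7]
ee_rot: [0.002, -0.088, 0.996, -0.001]
force: [-0.2, 0.1, -1.5]
grip_width: 0.223
grip_force: 60.4
```

Run:
```python
from h import *
y=np.radians(10.); go([545,5.2,66],[-np.sin(y),np.cos(y)])
```

```text
pos [ 462.8 -103.1   65.7] t 20.6 F [-0.2  0.1 -1.5] grip 0.223 60.4
 shift [-0.5    0.461 -0.001] |rows 4 turn [-0.002  0.003  0.001] rows 1
```

Call:
servo_tool(
  deltas=[
    [[-0.12, 0.115, 0], [0, 0, 0], 0.1],
    [[-0.125, 0.115, 0], [0, 0, 0], 0.1],
    [[-0.125, 0.115, 0], [0, 0, 0], 0.1],
    [[-0.125, 0.115, 0], [0, 0, 0], 0.1],
    [[0, 0, 0.1], [0, 0, 0], 0.1],
    [[0, 0, 0.1], [0, 0, 0], 0.1],
    [[0, 0, 0], [0, 0, 0], 0.1],
  ],
)

```text
time_s: 21.25
eef_pos: [541.0, 6.0, 20.3]
ee_rot: [-0.003, -0.086, 0.996, 0.001]
force: [-0.2, 0.2, -0.7]
grip_width: 0.219
grip_force: 60.3
```

Run:
```python
from h import *
y=np.radians(10.); hx=np.array([np.cos(y),np.sin(y)]);hy=np.array([-hx[1],hx[0]])
go([*(np.array([639,17.8])-30*hx+4*hy),24],[-np.sin(y),np.cos(y)])
```

```text
pos [541.    6.   20.3] t 21.2 F [-0.2  0.2 -0.7] grip 0.219 60.3
 shift [-0.343 -0.006 -0.02 ] |rows 2 turn [ 0.001 -0.003 -0.001] rows 1
```

Call:
servo_tool(
  deltas=[
    [[0, 0, -0.015], [0, 0, 0], 0.1],
    [[-0.06, 0, 0], [0, 0, 0], 0.1],
    [[-0.06, 0, 0], [0, 0, 0], 0.1],
    [[-0.06, 0, 0], [0, 0, 0], 0.1],
    [[-0.06, 0, 0], [0, 0, 0], 0.1],
    [[-0.06, 0, 0], [0, 0, 0], 0.1],
    [[-0.04, 0, 0], [0, 0, 0], 0.1],
    [[0, 0, 0], [0, 0, 0], 0.1],
  ],
)

```text
time_s: 22.05
eef_pos: [610.9, 16.9, 27.5]
ee_rot: [0.001, -0.087, 0.996, -0.0]
force: [-0.0, -1.0, -1.0]
grip_width: 0.226
grip_force: 60.4
```

Call:
servo_tool(
  deltas=[
    [[-0.02, 0, 0], [0, 0, 0], 0.1],
    [[-0.01, 0, 0], [0, 0, 0], 0.1],
    [[0, 0, 0], [0, 0, 0], 0.1],
    [[0, 0, 0], [0, 0, 0], 0.1],
  ],
)

```text
time_s: 22.45
eef_pos: [613.4, 18.0, 26.3]
ee_rot: [-0.003, -0.087, 0.996, 0.0]
force: [-13.1, -3.3, 3.1]
grip_width: 0.222
grip_force: 61.2
```

Run:
```python
from h import *
y=np.radians(10.); hx=np.array([np.cos(y),np.sin(y)]);hy=np.array([-hx[1],hx[0]])
s=telemetry.sense(); print("leg at hook", (np.array([639,17.8])-s["eef_pos"][:2])@np.c_[hx,hy])
```

```text
leg at hook [25.18456945 -4.63178905]
```

Call:
servo_tool(
  deltas=[
    [[-0.008, 0, 0], [0, 0, 0], 0.1],
    [[0.05, 0, 0], [0, 0, 0], 0.1],
    [[0.05, 0, 0], [0, 0, 0], 0.1],
    [[0.05, 0, 0], [0, 0, 0], 0.1],
    [[0.03, 0, 0], [0, 0, 0], 0.1],
    [[0, 0, 0.03], [0, 0, 0], 0.1],
    [[0, 0, 0.025], [0, 0, 0], 0.1],
    [[0, 0, 0], [0, 0, 0], 0.1],
  ],
)

```text
time_s: 23.25
eef_pos: [582.0, 12.4, 14.6]
ee_rot: [-0.0, -0.088, 0.996, 0.0]
force: [-0.6, 1.3, -0.0]
grip_width: 0.221
grip_force: 60.4
```

Call:
servo_tool(
  deltas=[
    [[0, 0, 0], [0, 0, 0], 0.4],
    [[0, 0, 0], [0, 0, 0], 0.5],
    [[0, 0, 0], [0, 0, 0], 0.5],
    [[0, 0, 0], [0, 0, 0], 0.5],
    [[0, 0, -0.2], [0, 0, 0], 0.5],
    [[0, 0, -0.2], [0, 0, 0], 0.5],
    [[0, 0, -0.2], [0, 0, 0], 0.5],
    [[0, 0, -0.2], [0, 0, 0], 0.5],
  ],
)

```text
time_s: 24.05
eef_pos: [581.6, 12.4, 177.1]
ee_rot: [0.0, -0.088, 0.996, -0.0]
force: [-0.6, -0.8, -1.1]
grip_width: 0.5
grip_force: 0.0
```

Call:
servo_tool(
  deltas=[
    [[-0.09, 0.15, 0], [0, 0, 0.06], 0],
    [[-0.09, 0.15, 0], [0, 0, 0.055], 0],
    [[-0.05, 0.05, 0], [0, 0, 0], 0],
    [[0, 0, 0], [0, 0, 0], 0],
    [[0, 0, 0], [0, 0, 0], 0],
    [[0, 0, 0], [0, 0, 0], 0],
  ],
)

```text
time_s: 24.65
eef_pos: [619.5, 85.4, 175.3]
ee_rot: [-0.0, 0.003, 1.0, -0.0]
force: [0.3, 0.1, 0.1]
grip_width: 0.001
grip_force: 0.0
```

Run:
```python
from h import *
s=telemetry.sense(); T=pose(s); im=optics.capture("wrist"); np.save("T_w10.npy",T); cv2.imwrite("pics/w10raw.png",im); print(T[:3,3].round(1),s["time_s"])
cv2.imwrite("pics/w10.png",cv2.resize(im[100:330,60:],None,fx=1.6,fy=1.6,interpolation=cv2.INTER_CUBIC))
```

```text
[619.5  85.4 175.3] 24.65
```

View pics/w10.png

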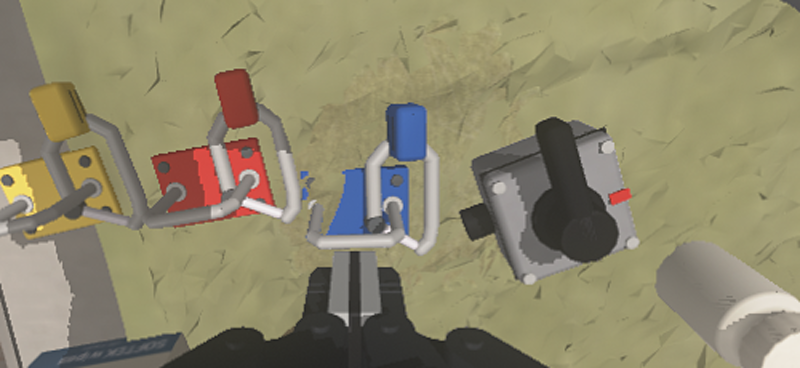

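All three hooks are on with their gates shut. The tester shows its lever end at (553,122), cap at (585,235), hasp at (470,222) and bottle at (740,315).

Run:
```python
from h import *
c=cam("wrist",np.load("T_w10.npy")); t=cam("top")
f=lambda x,y:(60+x/1.6,100+y/1.6)
for n,p,z in(("tip end top",(553,124),82),("lever mid",(566,175),82),("cap",(588,235),88),("hasp",(470,222),40),("bottlecap",(788,345),100),("bottlebase",(690,285),10)):
    print(n,onz(c,f(*p),z).round(1)[0])
print("bottle top",onz(t,np.array([350,226])/1.42,103),"base",onz(t,np.array([350,244])/1.42,5))
for q in((610,130,70),(628,270,50),(525,275,50),(487,185,50)): print(onz(c,f(*q[:2]),50).round(1)[0])
d0=onz(c,f(553,124),82)[0]-onz(c,f(588,235),88)[0]; print(d0)
```

```text
tip end top [588.  183.8  82. ]
lever mid [614.3 193.6  82. ]
cap [644.9 206.5  88. ]
hasp [658.  157.2  40. ]
bottlecap [705.  318.5 100. ]
bottlebase [721.2 326.9  10. ]
bottle top [[717.14862796 325.73765594 103.        ]] base [[704.5254607  333.40388195   5.        ]]
[598.3 229.5  50. ]
[686.5 254.6  50. ]
[689.3 191.1  50. ]
[630.5 162.9  50. ]
[-56.96415498 -22.73665868  -6.        ]
```

Run:
```python
from h import *
go([616.6,156.6,68],[-.371,.929])
```

```text
pos [619.6  85.4 175.4] t 24.7 F [0.  0.3 0.3] grip 0.001 0.0
 shift [0.017 0.356 0.537] |rows 4 turn [-0.    -0.    -0.246] rows 3
```

Call:
servo_tool(
  deltas=[
    [[0.007, 0.12, 0], [0, 0, 0], 0],
    [[0.007, 0.12, 0], [0, 0, 0], 0],
    [[0, 0.115, 0], [0, 0, 0], 0],
    [[0, 0, 0.1], [0, 0, -0.085], 0],
    [[0, 0, 0.1], [0, 0, -0.085], 0],
    [[0, 0, 0.1], [0, 0, -0.07], 0],
    [[0, 0, 0], [0, 0, 0], 0],
    [[0, 0, 0], [0, 0, 0], 0],
  ],
)

```text
time_s: 25.5
eef_pos: [617.6, 156.8, 116.0]
ee_rot: [0.0, -0.183, 0.983, -0.0]
force: [0.4, 0.4, -0.5]
grip_width: 0.0
grip_force: 0.0
```

Run:
```python
from h import *
go([616.6,156.6,68],[-.371,.929])
T=pose(telemetry.sense()); p=T[:2,3]-[645,206.7]; print(p@T[:2,:2])
```

```text
pos [617.6 156.8 116. ] t 25.5 F [ 0.4  0.4 -0.5] grip 0.0 0.0
 shift [0.005 0.001 0.24 ] |rows 2 turn [-0.     0.    -0.008] rows 1 
[ 43.47595527 -36.6932522 ]
```

Call:
servo_tool(
  deltas=[
    [[0, 0, 0.12], [0, 0, 0], 0],
    [[0, 0, 0.115], [0, 0, 0], 0],
    [[0, 0, 0], [0, 0, 0], 0],
    [[0, 0.05, 0], [0, 0, 0], 0],
    [[0, 0.05, 0], [0, 0, 0], 0],
    [[0, 0.05, 0], [0, 0, 0], 0],
    [[0, 0.05, 0], [0, 0, 0], 0],
  ],
)

```text
time_s: 26.2
eef_pos: [603.2, 195.5, 69.5]
ee_rot: [0.001, -0.185, 0.983, -0.0]
force: [0.5, -2.3, 0.6]
grip_width: 0.002
grip_force: 1.0
```

Call:
servo_tool(
  deltas=[
    [[0, 0.05, 0], [0, 0, 0], 0],
    [[0, 0.05, 0], [0, 0, 0], 0],
    [[0, 0.05, 0], [0, 0, 0], 0],
    [[0, 0.03, 0], [0, 0, 0], 0],
    [[0, 0, 0], [0, 0, 0], 0],
    [[0, 0, 0], [0, 0, 0], 0],
  ],
)

```text
time_s: 26.8
eef_pos: [589.9, 228.1, 68.3]
ee_rot: [-0.0, -0.185, 0.983, -0.0]
force: [0.9, 0.1, 0.7]
grip_width: 0.001
grip_force: 0.0
```

Call:
servo_tool(
  deltas=[
    [[0, -0.05, -0.1], [0, 0, 0], 0],
    [[0, -0.1, -0.2], [0, 0, 0], 0],
    [[0, -0.2, -0.2], [0, 0, 0], 0],
    [[0, -0.2, -0.1], [0, 0, 0], 0],
    [[0, 0, 0], [0, 0, 0], 0],
    [[0, 0, 0], [0, 0, 0], 0],
  ],
)

```text
time_s: 27.4
eef_pos: [628.2, 129.1, 183.4]
ee_rot: [-0.0, -0.184, 0.983, 0.0]
force: [1.0, 0.4, -0.9]
grip_width: -0.0
grip_force: 0.0
```

Run:
```python
from h import *
s=telemetry.sense(); T=pose(s); im=optics.capture("wrist"); np.save("T_w11.npy",T); cv2.imwrite("pics/w11raw.png",im); print(T[:3,3].round(1),s["time_s"])
cv2.imwrite("pics/w11.png",cv2.resize(im[60:380,160:],None,fx=1.6,fy=1.6,interpolation=cv2.INTER_CUBIC))
```

```text
[628.2 129.1 183.4] 27.4
```

View pics/w11.png

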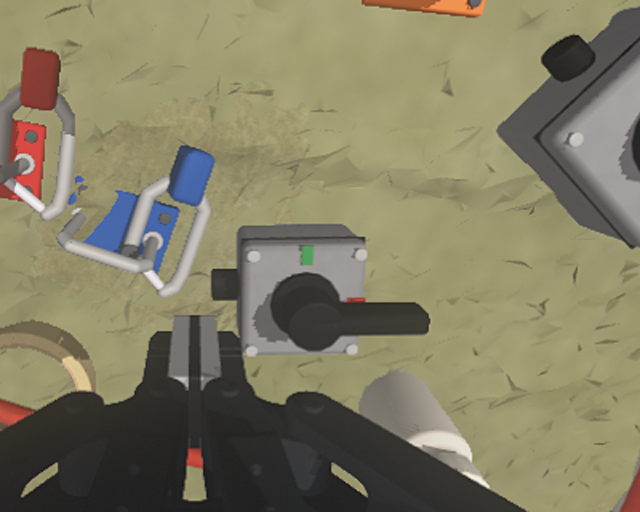

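The lever is at TEST on the red mark, with the green mark at (307,253) bare. Next I push it back from the far side.

Call:
servo_tool(
  deltas=[
    [[-0.1, 0.14, 0], [0, 0, 0], 0],
    [[-0.1, 0.14, 0], [0, 0, 0], 0],
    [[-0.1, 0.14, 0], [0, 0, 0], 0],
    [[-0.1, 0.135, 0], [0, 0, 0], 0],
    [[0, 0, 0.15], [0, 0, 0], 0],
    [[0, 0, 0.15], [0, 0, 0], 0],
    [[0, 0, 0], [0, 0, 0], 0],
  ],
)

```text
time_s: 28.15
eef_pos: [659.4, 263.3, 117.8]
ee_rot: [-0.005, -0.186, 0.983, -0.0]
force: [0.5, -0.1, -0.8]
grip_width: -0.002
grip_force: 0.0
```

Run:
```python
from h import *
go([661.7,261.9,68],[-.371,.929])
```

```text
pos [659.4 263.3 117.8] t 28.1 F [ 0.5 -0.1 -0.8] grip -0.002 0.0
 shift [-0.011 -0.011  0.249] |rows 2 turn [ 0.001 -0.007 -0.004] rows 1
```

Call:
servo_tool(
  deltas=[
    [[-0.01, -0.01, 0.12], [0, 0, 0], 0],
    [[0, 0, 0.12], [0, 0, 0], 0],
    [[0, 0, 0], [0, 0, 0], 0],
    [[0, 0, 0], [0, 0, 0], 0],
    [[0.05, 0, 0], [0, 0, 0], 0],
    [[0.05, 0, 0], [0, 0, 0], 0],
    [[0.05, 0, 0], [0, 0, 0], 0],
    [[0.05, 0, 0], [0, 0, 0], 0],
  ],
)

```text
time_s: 28.95
eef_pos: [628.8, 247.2, 78.5]
ee_rot: [0.003, -0.185, 0.983, 0.0]
force: [4.1, 0.8, -0.1]
grip_width: 0.002
grip_force: 1.0
```

Call:
servo_tool(
  deltas=[
    [[0.05, 0, 0], [0, 0, 0], 0],
    [[0.05, 0, 0], [0, 0, 0], 0],
    [[0.04, 0, 0], [0, 0, 0], 0],
    [[0.02, 0, 0], [0, 0, 0], 0],
    [[0, 0, 0], [0, 0, 0], 0],
    [[0, 0, 0], [0, 0, 0], 0],
  ],
)

```text
time_s: 29.55
eef_pos: [598.4, 235.4, 76.5]
ee_rot: [0.001, -0.185, 0.983, 0.0]
force: [-0.3, 0.4, 0.2]
grip_width: 0.005
grip_force: 0.0
```

Call:
servo_tool(
  deltas=[
    [[0, 0.05, -0.15], [0, 0, 0], 0],
    [[0, 0.05, -0.2], [0, 0, 0], 0],
    [[0.1, 0, -0.2], [0, 0, 0], 0],
    [[0.2, 0, -0.2], [0, 0, 0], 0],
    [[0.2, 0, 0], [0, 0, 0], 0],
    [[0.2, 0, 0], [0, 0, 0], 0],
    [[0, 0, 0], [0, 0, 0], 0],
    [[0, 0, 0], [0, 0, 0], 0],
  ],
)

```text
time_s: 30.35
eef_pos: [464.8, 204.7, 221.9]
ee_rot: [0.001, -0.185, 0.983, -0.0]
force: [0.3, 0.6, 0.1]
grip_width: -0.005
grip_force: 0.0
```

Run:
```python
from h import *
s=telemetry.sense(); print(s["eef_pos"].round(1),s["time_s"],s["force"])
im=optics.capture("top"); cv2.imwrite("pics/top12.png",cv2.resize(im[145:295,205:438],None,fx=3.4,fy=3.4,interpolation=cv2.INTER_CUBIC))
```

```text
[464.8 204.7 221.9] 30.35 [0.27532649 0.57376651 0.09510482]
```

View pics/top12.png

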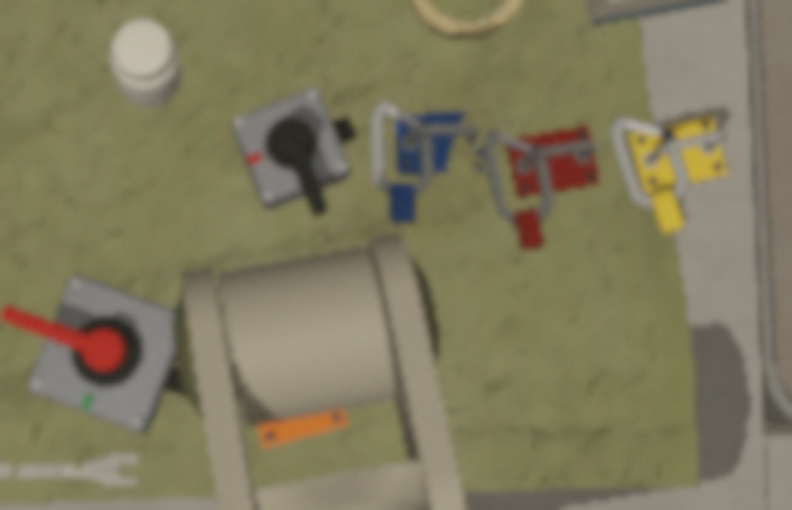

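The isolator lever is OFF (left, green mark bare), the tester is back at rest, and all three hooks are on their own eyes. The arm is clear, so I'm handing in.

```bash
python3 -c "
from rig import ctrl; print(ctrl.finish_job())"
```

```text
the job is handed in; nothing more can be done
None
```

The job is handed in at about 30 s on the robot's clock: isolator OFF, then red, blue and yellow hooks snapped onto their own eyes with gates shut, then the tester turned to its red mark and back to green; the last pictures agreed, but no verdict came back.

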